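# Lay the tall carton down on the washstand mat

### The arm

A 6-joint arm with a two-finger parallel gripper is mounted at the origin on the work surface. World frame = base frame: x ahead of the robot, y to its left, z up, the work surface at z = 0. Lengths are in m, angles in rad, forces in N, time in s.
With the tool pointing down it reaches from about 0.4 to 0.825 m from the base axis. Payload 7 kg.
Tool frame: the origin (TCP) lies at the very end of the fingers, on their centre line; the grasp point (between the pads) lies 19 mm behind it; z points along the fingers, y is the line along which they close (so a half turn about z gives the same grasp; the last joint's range is limited). The gripper opens to 88 mm and grips with 3 to 60 N. Pads are 19 mm wide; open, the fingers measure 130 mm over their backs; the gripper's body (78 mm by 193 mm) begins 47 mm behind the grasp point.
Start: joints at [1.399, 0.359, 0.012, 0, -1.224, -0.288], TCP at [0.3, 0.605, 0.227] pointing down, gripper open.
Joint ranges: [-3.07, 3.07], [-1.43, 2.12], [-1.02, 1.25], [-3.03, 1.67], [-3.05, -0], [-3.03, 3.03]. Speed limits (rad/s): [2.39, 2.39, 3.01, 3.14, 3.14, 3.14].

### API

Orientations are given as [roll, pitch, yaw] about the fixed x, y, z axes, in that order (R = Rz(yaw) Ry(pitch) Rx(roll)).
In Python, from station import arm gives the robot as it stands. The module is installed in compiled form; this text tells all that it offers.
- The arm moves only by the shell command python3 -m crank 'ROWS' [FORCE]. ROWS is JSON, a list of rows, each an object of numbers: "dx", "dy", "dz": the shift along the world's x, y, z in m; "twist": the turn about the world's z in degrees; "grip": the opening, from -1 (shut) to 1 (fully open). A call has exactly 5 rows; each row is the pose to reach, as a shift and turn from the pose commanded when the call began; what a row does not reach only later rows make up. A row lasts 1/12 s, in which the tool goes at most 41.7 mm and 7.16 degrees, less where a joint would pass 70% of its speed; a pose out of reach is approached as far as the arm can. A call with a gripper value outside its range is refused whole. The fingers move at their own pace and stop on an object; FORCE is the grip in N (left out, the last holds). Time passes only in rows, so rows that repeat a pose let the fingers close, or fill a call up. It gives the time, the measured TCP pose, the force, the opening and the grip force at its end, in the units of the state.
- arm.get_state(): the state, without advancing time (a new reading comes with each control period).
- arm.grab_frame(name): name is "side" or "top"; returns the picture (400x640x3 uint8, red, green, blue); there is no depth.
- arm.get_calibration(name): a dict with "fx", "fy", "cx", "cy" (pixels), "k1" (the pictures are not rectified: a ray, as slopes to the right and down, at radius r is drawn at 1 + k1 r^2 times it, then the intrinsics apply), "cam_to_world" (4x4, takes a point from camera to world coordinates). Camera axes: x right, y down, z forward; pixel columns grow to the right and rows downward; lengths in m; the calibration is good to about 2 mm. A picture is of the moment at which its call begins. get_calibration takes no time and is no camera call.
- arm.job_done(): hands the job in; it is judged then, once.
The state is a dict: "t": time; "q": joint angles; "qd": joint speeds; "joint_efforts": joint torques, N m; "eef_pos": TCP position; "ee_rot": TCP orientation; "force": force on the tool from outside, world axes, zero at the start; "moment": the same for the moment, N m; "width": finger opening in m; "gripper_force": force on a finger pad.
Only numpy, scipy, OpenCV 4.12 (cv2) and the standard library are available. Lean on these libraries where they do the work, as an engineer would, in place of code of your own. Each camera call takes 0.05 s, during which the arm holds its last target. There are 200 camera calls.

### The job

By pushing alone, never lifting it, lay the tall carton down on the thin black rubber mat. First push it low to slide it, still standing, until its leading face is about 2 cm over the mat's nearest short edge; then push it high so that it topples forward and lands lengthways, lying wholly on the mat. It must land right, with no nudging into place afterwards, and everything else on the counter stays where it is.

Things in the scene. Friction and masses are not known exactly. Their poses are not given: they have to be found in the camera images.
- carton: tall plain white paperboard carton, a rigid box 60 (x) by 70 (y) by 160 mm (z), about 0.25 kg. It starts standing 30 to 85 mm short of one short edge of the mat, a 70 mm wide side roughly facing it, up to 20 mm beside the mat's long centre line and up to 0.25 rad askew. Origin: centre of its underside; z points to its top.
- carton_mid (a point): the centre of the tall carton, 80 mm above its underside. The carton slides upright when pushed within about 30 mm of the counter (a downward gripper's wide body would meet it higher up, so lean the gripper back and lead with the fingertips)
- carton_top (a point): the centre of the tall carton's top face, 160 mm above its underside. The carton topples when pushed above about 100 mm from the counter; past about 20 degrees it falls by itself
- mat: the marked zone: a thin flat black rubber mat, 220 (its x) by 130 mm (its y), 1 mm thick, fixed; things slide onto it without a step. Origin: its centre at counter height; x along its length, z up. Its length runs roughly across in front of the robot (along world y); the carton may stand beyond either short end of it.
- short_carton: bystander: white paperboard carton of the same make but only 60 mm high (60 x 70 mm base), loose; origin: centre of its underside
- jar: bystander: white lidded jar, 60 mm across, 55 mm high; origin: centre of its underside
- soap_dish: bystander: white dish, 120 (x) x 85 (y) mm, with a bar of soap, 30 mm high in all; origin: centre of its underside
- cup: bystander: white cup, 76 mm across, 95 mm high, with two toothbrushes rising to 190 mm; origin: centre of its underside
- lotion: bystander: white bottle, 60 mm across, 170 mm high; origin: centre of its underside
- can: bystander: metal spray can, 52 mm across, 140 mm high; origin: centre of its underside
- scrub: bystander: wooden scrubbing brush lying bristles down, 50 (x) x 110 (y) x 30 mm; origin: centre of its underside

How it is judged:
On the way:
1. the tall carton stands upright with its leading face at or over the mat's short edge (not more than 5 mm short of it) (angle between carton's own z axis and vertical below 0.08 rad and x of carton in the frame of mat between -0.145 and 0.145 m), for 0.2 s.
At the end, for the whole second after the job is handed in: the tall carton lies flat and still on the mat, lengthways: the centres of its underside and of its top face are both within 114 mm of the mat's centre along its length and within 34 mm of its long centre line (so no edge hangs over the mat by more than about 5 mm) (angle between carton's own z axis and vertical above 1.5 rad and height (world z) of carton_mid below 0.045 m and x of carton in the frame of mat between -0.114 and 0.114 m and y of carton in the frame of mat between -0.034 and 0.034 m and x of carton_top in the frame of mat between -0.114 and 0.114 m and y of carton_top in the frame of mat between -0.034 and 0.034 m and linear speed of carton below 0.01 m/s and angular speed of carton below 0.1 rad/s); the robot touches nothing.
It fails at once if the tall carton is lifted (its centre more than 95 mm above the counter) (height (world z) of carton_mid above 0.095 m).
It fails at once if the tall carton comes to rest lying down anywhere but wholly on the mat (angle between carton's own z axis and vertical above 1.5 rad and linear speed of carton below 0.01 m/s and angular speed of carton below 0.1 rad/s and not (x of carton in the frame of mat between -0.114 and 0.114 m and y of carton in the frame of mat between -0.034 and 0.034 m and x of carton_top in the frame of mat between -0.114 and 0.114 m and y of carton_top in the frame of mat between -0.034 and 0.034 m)).
It fails at once if a bystander is moved by more than 20 mm (distance of any of short_carton, jar, soap_dish, cup, lotion, can, scrub from where it was at the start of the episode above 0.02 m).
It also fails if it takes over 45 s, if anything falls off the work surface, if the arm or the gripper's body presses on something with over 40 N, if the wrist force passes 120 N, or if a joint passes its speed limit or range.

## Working session

There is one attempt and no reset: what is moved stays moved. The work goes in short steps, Python scripts to look and compute and a shell command to move; the robot and the scene stay as the last step left them, time stands still between calls to the robot, and variables do not carry over. Pictures are saved under pics/ and viewed, at most 10 in all, crops included, and the job is handed in when it is done.

```bash
mkdir -p pics
python3 - <<'E'
from station import arm
import cv2,numpy as np
for n in("side","top"):
    f=arm.grab_frame(n); cv2.imwrite(f"pics/{n}0.png",f[:,:,::-1]); c=arm.get_calibration(n); print(n,{k:(np.round(v,4).tolist()) for k,v in c.items()})
s=arm.get_state(); print(s)
E
```

```text
side {'fx': 377.3374, 'fy': 377.3374, 'cx': 319.1231, 'cy': 207.5112, 'k1': -0.0174, 'cam_to_world': [[0.9727, -0.1498, 0.1773, 0.3855], [-0.2315, -0.6821, 0.6936, -0.765], [0.017, -0.7157, -0.6982, 0.883], [0.0, 0.0, 0.0, 1.0]]}
top {'fx': 405.581, 'fy': 405.581, 'cx': 313.0679, 'cy': 202.7656, 'k1': -0.0315, 'cam_to_world': [[-0.0206, -0.9979, 0.062, 0.488], [-0.9996, 0.0194, -0.0198, 0.0166], [0.0185, -0.0624, -0.9979, 1.5722], [0.0, 0.0, 0.0, 1.0]]}
{'t': 0.1, 'q': array([ 1.39910489e+00,  3.59308050e-01,  1.11297368e-02, -2.99693420e-04,
       -1.22413651e+00, -2.88110580e-01]), 'qd': array([ 0.00061353, -0.00230422,  0.00294451,  0.00124239, -0.00204342,
        0.00056818]), 'joint_efforts': array([-2.38002700e-03, -5.84162557e+01,  2.93752509e+01,  7.01562077e+00,
        1.02320398e-02, -5.20163394e-05]), 'eef_pos': array([0.29936776, 0.60446757, 0.22571363]), 'ee_rot': array([ 3.14005669e+00, -1.61372321e-04, -4.59903928e-01]), 'force': array([ 1.29553658,  0.25572447, -0.79679518]), 'moment': array([ 0.02025974, -0.02865204, -0.01330418]), 'gripper_force': 0.0, 'width': 0.08741348660846872}
```

View pics/top0.png

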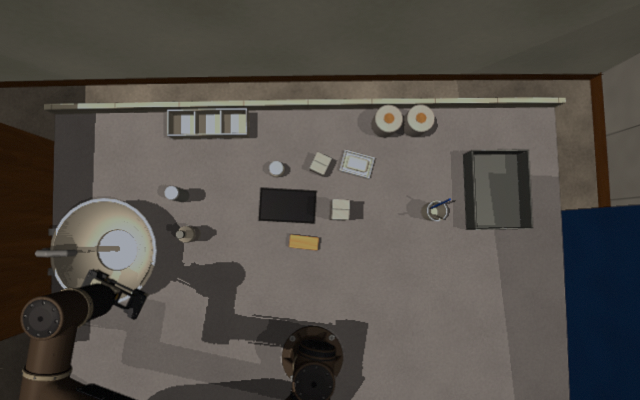

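View pics/side0.png

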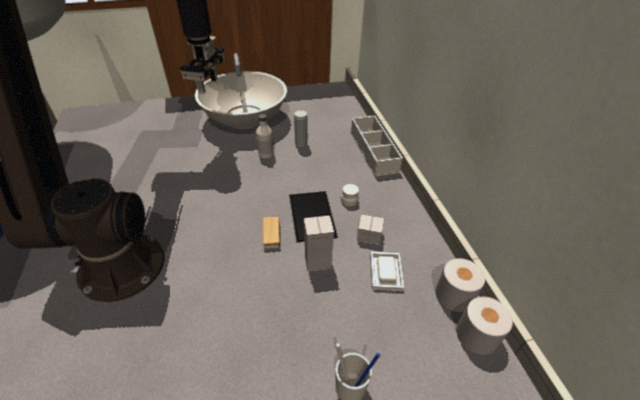

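The top view shows the mat at about (288,205), with the tall carton at (341,210) on the −y side. The scrub is at (304,242), the short carton at (321,163) and the dish at (357,164). So the push goes along +y. Next I'll measure the mat and carton.

```bash
cat > h.py <<'E'
from station import arm
import cv2,numpy as np
def ray(n,px,z):
    c=arm.get_calibration(n); K=np.array([[c["fx"],0,c["cx"]],[0,c["fy"],c["cy"]],[0,0,1]])
    u=cv2.undistortPoints(np.float64(px).reshape(-1,1,2),K,np.array([c["k1"],0,0,0,0.]))[:,0]
    M=np.array(c["cam_to_world"]); d=np.c_[u,np.ones(len(u))]@M[:3,:3].T; o=M[:3,3]
    return o+d*((z-o[2])/d[:,2])[:,None]
def blob(m,seed):
    m=cv2.morphologyEx(m.astype(np.uint8),cv2.MORPH_OPEN,np.ones((3,3)))
    cs,_=cv2.findContours(m,cv2.RETR_EXTERNAL,cv2.CHAIN_APPROX_NONE)
    return max(cs,key=lambda c:cv2.pointPolygonTest(c,seed,True))
def rect(n,c,z):
    p=ray(n,c[:,0],z)[:,:2]*1000
    (cx,cy),(w,h),a=cv2.minAreaRect(p.astype(np.float32)); return np.round([cx,cy,w,h,a],1)
E
python3 - <<'E'
from h import *
f=cv2.imread("pics/top0.png"); g=f.max(2); hsv=cv2.cvtColor(f,cv2.COLOR_BGR2HSV)
print(hsv[205,270:360:4].tolist())
c=blob(g<45,(288,205)); print("mat",rect("top",c,.001))
for T in(120,140,155,170):
    c=blob(g>T,(341,207)); print(T,cv2.boundingRect(c),"carton",rect("top",c,.16))
im=cv2.resize(f[140:260,240:400],None,fx=5,fy=5,interpolation=cv2.INTER_CUBIC); cv2.imwrite("pics/c0.png",im)
E
```

```text
[[0, 20, 38], [15, 28, 37], [20, 23, 34], [10, 23, 34], [0, 15, 35], [0, 15, 35], [0, 22, 35], [0, 16, 32], [0, 15, 33], [0, 17, 30], [20, 27, 28], [20, 36, 21], [14, 28, 101], [13, 30, 102], [13, 30, 103], [17, 46, 78], [25, 27, 160], [28, 26, 159], [28, 26, 160], [26, 27, 159], [20, 23, 66], [13, 29, 62], [13, 29, 62]]
mat [578.2  86.3 215.3 124.8  85.8]
120 (332, 199, 18, 20) carton [ 553.9 -106.8   59.5   66.6   88.7]
140 (333, 199, 16, 10) carton [ 571.4 -107.2   52.5   31.5   88.6]
155 (333, 200, 16, 9) carton [ 569.7 -107.2   52.5   28.    88.5]
170 (349, 161, 16, 8) carton [ 707.  -167.4   56.7   19.1   70.4]
```

View pics/c0.png

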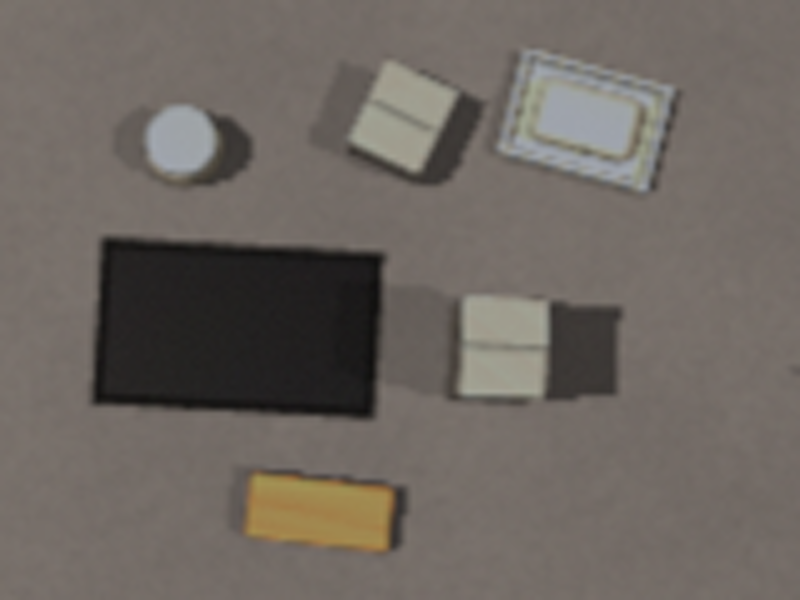

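The mat is at (578, 86) mm with its length axis at 85.8°. The carton stands at (554, −107) mm, roughly 88° yaw, 10 mm off the centre line and 54 mm short of the mat edge. Sizes and ranges agree with what was given.

The tool can't tilt, so I'll use the gripper body's flat 193 mm face with the fingertips just above the counter. That puts the contact at about 68 mm, and I'll push slowly while watching the tilt. First I move behind the carton, above everything.

```bash
python3 -m crank '[{"dx":0.012,"dy":-0.039,"dz":0.01,"grip":-1},{"dx":0.024,"dy":-0.078,"dz":0.02,"grip":-1},{"dx":0.036,"dy":-0.117,"dz":0.03,"grip":-1},{"dx":0.048,"dy":-0.156,"dz":0.03,"grip":-1},{"dx":0.06,"dy":-0.195,"dz":0.03,"grip":-1}]' 20
python3 -m crank '[{"dx":0.012,"dy":-0.039,"twist":-7,"grip":-1},{"dx":0.024,"dy":-0.078,"twist":-14,"grip":-1},{"dx":0.036,"dy":-0.117,"twist":-21,"grip":-1},{"dx":0.048,"dy":-0.156,"twist":-28,"grip":-1},{"dx":0.06,"dy":-0.195,"twist":-35,"grip":-1}]'
python3 -m crank '[{"dx":0.012,"dy":-0.039,"twist":-7,"grip":-1},{"dx":0.024,"dy":-0.078,"twist":-14,"grip":-1},{"dx":0.036,"dy":-0.117,"twist":-21,"grip":-1},{"dx":0.048,"dy":-0.156,"twist":-28,"grip":-1},{"dx":0.06,"dy":-0.195,"twist":-33,"grip":-1}]'
python3 -m crank '[{"dx":0.012,"dy":-0.039,"grip":-1},{"dx":0.024,"dy":-0.078,"grip":-1},{"dx":0.036,"dy":-0.117,"grip":-1},{"dx":0.048,"dy":-0.156,"grip":-1},{"dx":0.06,"dy":-0.195,"grip":-1}]'
```

```text
invalid input at $[0]: expected keys dx, dy, dz, twist, grip
invalid input at $[0]: expected keys dx, dy, dz, twist, grip
invalid input at $[0]: expected keys dx, dy, dz, twist, grip
invalid input at $[0]: expected keys dx, dy, dz, twist, grip
```

```bash
python3 -m crank '[{"dx":0.012,"dy":-0.039,"dz":0.01,"twist":0,"grip":-1},{"dx":0.024,"dy":-0.078,"dz":0.02,"twist":0,"grip":-1},{"dx":0.036,"dy":-0.117,"dz":0.03,"twist":0,"grip":-1},{"dx":0.048,"dy":-0.156,"dz":0.03,"twist":0,"grip":-1},{"dx":0.06,"dy":-0.195,"dz":0.03,"twist":0,"grip":-1}]' 20
python3 -m crank '[{"dx":0.012,"dy":-0.039,"dz":0,"twist":-7,"grip":-1},{"dx":0.024,"dy":-0.078,"dz":0,"twist":-14,"grip":-1},{"dx":0.036,"dy":-0.117,"dz":0,"twist":-21,"grip":-1},{"dx":0.048,"dy":-0.156,"dz":0,"twist":-28,"grip":-1},{"dx":0.06,"dy":-0.195,"dz":0,"twist":-35,"grip":-1}]'
python3 -m crank '[{"dx":0.012,"dy":-0.039,"dz":0,"twist":-7,"grip":-1},{"dx":0.024,"dy":-0.078,"dz":0,"twist":-14,"grip":-1},{"dx":0.036,"dy":-0.117,"dz":0,"twist":-21,"grip":-1},{"dx":0.048,"dy":-0.156,"dz":0,"twist":-28,"grip":-1},{"dx":0.06,"dy":-0.195,"dz":0,"twist":-33,"grip":-1}]'
python3 -m crank '[{"dx":0.012,"dy":-0.039,"dz":0,"twist":0,"grip":-1},{"dx":0.024,"dy":-0.078,"dz":0,"twist":0,"grip":-1},{"dx":0.036,"dy":-0.117,"dz":0,"twist":0,"grip":-1},{"dx":0.048,"dy":-0.156,"dz":0,"twist":0,"grip":-1},{"dx":0.06,"dy":-0.195,"dz":0,"twist":0,"grip":-1}]'
```

```text
t: 0.52
eef_pos: [0.3598, 0.4081, 0.2569]
ee_rot: [-3.141, 0.0, -0.459]
force: [1.3, 0.1, 0.2]
width: 0.0599
gripper_force: 0.0
t: 0.93
eef_pos: [0.4194, 0.2128, 0.2566]
ee_rot: [-3.141, 0.0, -1.076]
force: [0.4, -0.1, -0.1]
width: 0.0267
gripper_force: 0.0
t: 1.35
eef_pos: [0.4794, 0.0179, 0.2567]
ee_rot: [-3.141, 0.0, -1.653]
force: [0.7, 1.2, -0.6]
width: 0.0002
gripper_force: 0.0
t: 1.77
eef_pos: [0.5395, -0.1773, 0.2563]
ee_rot: [3.141, 0.0, -1.647]
force: [0.8, 0.6, 0.5]
width: 0.0006
gripper_force: 0.0
```

```bash
python3 -m crank '[{"dx":0.003,"dy":-0.03,"dz":0,"twist":0,"grip":-1},{"dx":0.005,"dy":-0.06,"dz":0,"twist":0,"grip":-1},{"dx":0.005,"dy":-0.06,"dz":-0.04,"twist":0,"grip":-1},{"dx":0.005,"dy":-0.06,"dz":-0.08,"twist":0,"grip":-1},{"dx":0.005,"dy":-0.06,"dz":-0.12,"twist":0,"grip":-1}]'
python3 -m crank '[{"dx":0,"dy":0,"dz":-0.04,"twist":0,"grip":-1},{"dx":0,"dy":0,"dz":-0.08,"twist":0,"grip":-1},{"dx":0,"dy":0,"dz":-0.11,"twist":0,"grip":-1},{"dx":0,"dy":0,"dz":-0.125,"twist":0,"grip":-1},{"dx":0,"dy":0,"dz":-0.13,"twist":0,"grip":-1}]'
python3 - <<'E'
from h import *
for n in("side","top"):
    f=arm.grab_frame(n)[:,:,::-1]; cv2.imwrite(f"pics/{n}1.png",f)
im=np.vstack([cv2.resize(cv2.imread("pics/side1.png")[160:340,220:460],None,fx=2.4,fy=1.667*1),cv2.resize(cv2.imread("pics/top1.png")[140:260,240:432],None,fx=3,fy=2.4)])
cv2.imwrite("pics/c1.png",im)
E
```

```text
t: 2.18
eef_pos: [0.5443, -0.236, 0.1353]
ee_rot: [-3.14, 0.0, -1.648]
force: [0.6, 0.6, -0.6]
width: 0.0003
gripper_force: 0.0
t: 2.6
eef_pos: [0.5419, -0.2348, 0.0028]
ee_rot: [3.135, 0.0, -1.647]
force: [0.6, 0.2, 0.3]
width: 0.0006
gripper_force: 0.0
```

View pics/c1.png

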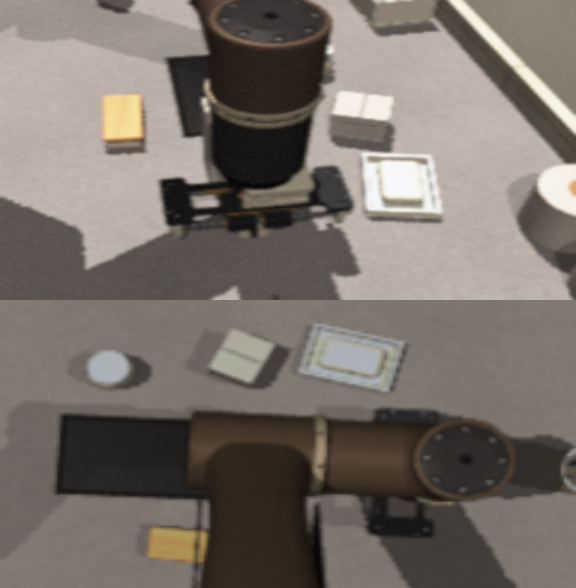

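The two views show the gripper down behind the carton, with its body low. The wrist link runs above the carton and hides it in the top view. Before pushing I need the height at which the thick black wrist cylinder begins.

Run:
```python
from h import *
f=cv2.imread("pics/side1.png"); cv2.imwrite("pics/c2.png",cv2.resize(f[150:320,270:390],None,fx=3.5,fy=3.5,interpolation=cv2.INTER_CUBIC))
c=arm.get_calibration("side"); M=np.array(c["cam_to_world"]);o=M[:3,3]
for px in [(328,271),(300,250),(350,250),(325,290),(325,300)]:
    p=ray("side",[px],0)[0]; d=p-o; 
    for y in(-.285,-.274): print(px,y,np.round(o+d*(y-o[1])/d[1],3))
```

```text
(328, 271) -0.285 [ 0.532 -0.285  0.198]
(328, 271) -0.274 [ 0.535 -0.274  0.182]
(300, 250) -0.285 [ 0.47  -0.285  0.288]
(300, 250) -0.274 [ 0.472 -0.274  0.274]
(350, 250) -0.285 [ 0.578 -0.285  0.259]
(350, 250) -0.274 [ 0.583 -0.274  0.245]
(325, 290) -0.285 [ 0.527 -0.285  0.125]
(325, 290) -0.274 [ 0.53  -0.274  0.107]
(325, 300) -0.285 [ 0.529 -0.285  0.081]
(325, 300) -0.274 [ 0.532 -0.274  0.062]
```

View pics/c2.png

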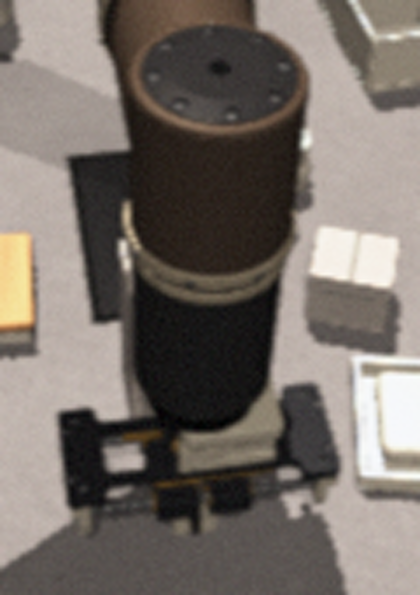

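The wrist cylinder begins at about z = 0.19, above the 160 mm carton, so only the low body face will touch it. I'll approach first, then push slowly along (0.073, 0.997).

```bash
python3 -m crank '[{"dx":0.001,"dy":0.012,"dz":0,"twist":0,"grip":-1},{"dx":0.002,"dy":0.024,"dz":0,"twist":0,"grip":-1},{"dx":0.0025,"dy":0.034,"dz":0,"twist":0,"grip":-1},{"dx":0.003,"dy":0.041,"dz":0,"twist":0,"grip":-1},{"dx":0.003,"dy":0.045,"dz":0,"twist":0,"grip":-1}]'
for i in 1 2 3; do python3 -m crank '[{"dx":0.0002,"dy":0.002,"dz":0,"twist":0,"grip":-1},{"dx":0.0003,"dy":0.004,"dz":0,"twist":0,"grip":-1},{"dx":0.0004,"dy":0.006,"dz":0,"twist":0,"grip":-1},{"dx":0.0006,"dy":0.008,"dz":0,"twist":0,"grip":-1},{"dx":0.0007,"dy":0.01,"dz":0,"twist":0,"grip":-1}]' | egrep 'eef|force: \['; done
python3 - <<'E'
from h import *
f=arm.grab_frame("side")[:,:,::-1]; cv2.imwrite("pics/side2.png",f); g=arm.grab_frame("top")[:,:,::-1]; cv2.imwrite("pics/top2.png",g)
cv2.imwrite("pics/c3.png",np.hstack([cv2.resize(f[150:320,270:390],None,fx=3.2,fy=3.2,interpolation=cv2.INTER_CUBIC),cv2.resize(g[150:270,290:410],None,fx=3.2,fy=544/120,interpolation=cv2.INTER_CUBIC)]))
E
```

```text
t: 3.12
eef_pos: [0.5483, -0.1887, 0.0076]
ee_rot: [-3.14, 0.0, -1.645]
force: [-0.0, -0.4, 0.5]
width: 0.0003
gripper_force: 0.0
eef_pos: [0.5482, -0.1802, 0.0065]
force: [0.5, -0.3, 0.3]
eef_pos: [0.5491, -0.1702, 0.0067]
force: [0.2, -2.1, 2.2]
eef_pos: [0.5497, -0.1599, 0.0066]
force: [0.1, -2.3, 1.7]
```

View pics/c3.png

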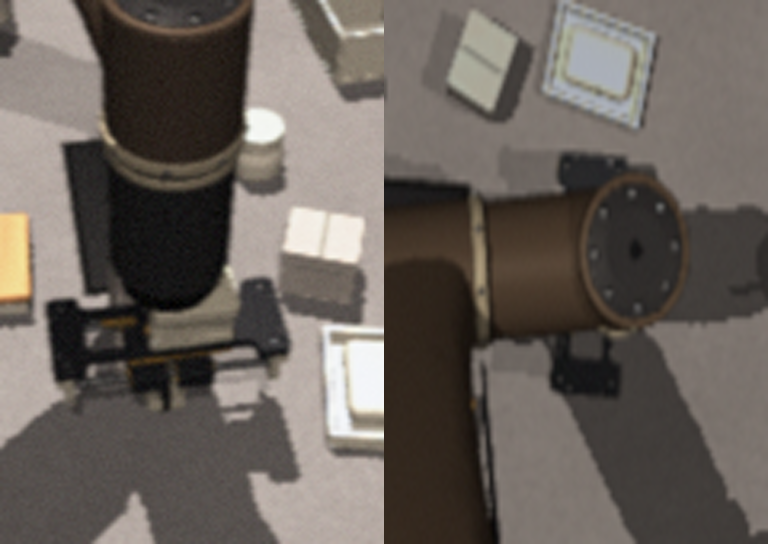

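Force rose to a steady −2.1 to −2.3 N in y with no drop, which fits sliding rather than tipping. I'll keep pushing and lower the tool slightly to bring the contact down.

```bash
for i in 1 2 ; do python3 -m crank '[{"dx":0.0002,"dy":0.002,"dz":-0.0004,"twist":0,"grip":-1},{"dx":0.0003,"dy":0.004,"dz":-0.0008,"twist":0,"grip":-1},{"dx":0.0004,"dy":0.006,"dz":-0.0012,"twist":0,"grip":-1},{"dx":0.0006,"dy":0.008,"dz":-0.0016,"twist":0,"grip":-1},{"dx":0.0007,"dy":0.01,"dz":-0.002,"twist":0,"grip":-1}]' | egrep 'eef|force: \['; done
python3 - <<'E'
from h import *
f=arm.grab_frame("side")[:,:,::-1]; cv2.imwrite("pics/side3.png",f)
cv2.imwrite("pics/c4.png",cv2.resize(f[150:300,270:380],None,fx=5,fy=4,interpolation=cv2.INTER_CUBIC))
E
```

```text
eef_pos: [0.5504, -0.15, 0.0045]
force: [-0.3, -2.6, 0.2]
eef_pos: [0.5514, -0.14, 0.0028]
force: [-0.1, -3.0, 1.0]
```

View pics/c4.png

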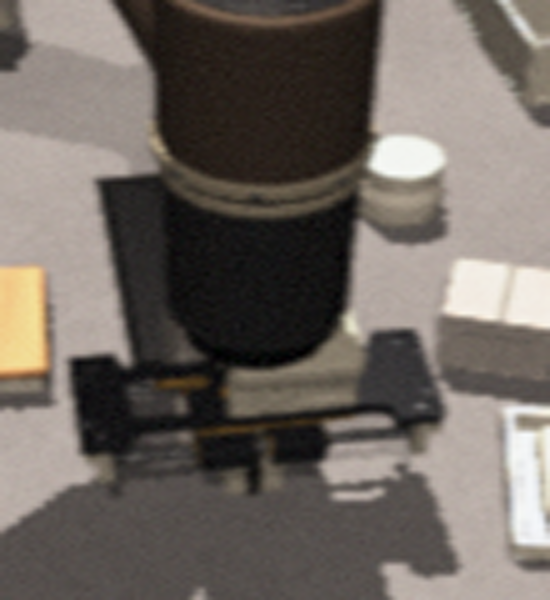

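The carton has been pushed about 35 mm, and the force is still steady and rising slightly. At this displacement a tipping carton would already have fallen, so it is sliding upright. Its leading face should be about 18 mm short of the mat.

```bash
for i in 1 2 ; do python3 -m crank '[{"dx":0.0002,"dy":0.002,"dz":-0.0001,"twist":0,"grip":-1},{"dx":0.0003,"dy":0.004,"dz":-0.0001,"twist":0,"grip":-1},{"dx":0.0004,"dy":0.006,"dz":-0.0002,"twist":0,"grip":-1},{"dx":0.0006,"dy":0.008,"dz":-0.0003,"twist":0,"grip":-1},{"dx":0.0007,"dy":0.01,"dz":-0.0004,"twist":0,"grip":-1}]' | egrep 'eef|force: \['; done
```

```text
eef_pos: [0.5517, -0.1299, 0.0021]
force: [0.2, -2.0, 2.7]
eef_pos: [0.5525, -0.1199, 0.0018]
force: [-0.4, -3.0, 1.7]
```

The leading face is now estimated at the mat edge. I'll carry on in small steps for about 2 cm of overlap.

```bash
for i in 1 2 3; do python3 -m crank '[{"dx":0.0001,"dy":0.0015,"dz":0,"twist":0,"grip":-1},{"dx":0.0002,"dy":0.003,"dz":0,"twist":0,"grip":-1},{"dx":0.0003,"dy":0.0045,"dz":0,"twist":0,"grip":-1},{"dx":0.0004,"dy":0.006,"dz":0,"twist":0,"grip":-1},{"dx":0.0005,"dy":0.007,"dz":0,"twist":0,"grip":-1}]' | egrep 'eef|force: \['; done
```

```text
eef_pos: [0.5529, -0.113, 0.0018]
force: [0.3, -1.9, 1.6]
eef_pos: [0.5535, -0.1059, 0.0018]
force: [0.3, -2.6, 1.2]
eef_pos: [0.5539, -0.099, 0.0018]
force: [-0.0, -2.8, 1.2]
```

```bash
python3 -m crank '[{"dx":-0.001,"dy":-0.01,"dz":0.001,"twist":0,"grip":-1},{"dx":-0.004,"dy":-0.045,"dz":0.003,"twist":0,"grip":-1},{"dx":-0.008,"dy":-0.085,"dz":0.02,"twist":0,"grip":-1},{"dx":-0.012,"dy":-0.12,"dz":0.045,"twist":0,"grip":-1},{"dx":-0.012,"dy":-0.155,"dz":0.07,"twist":0,"grip":-1}]'
python3 -m crank '[{"dx":0,"dy":-0.03,"dz":0.02,"twist":0,"grip":-1},{"dx":0,"dy":-0.05,"dz":0.05,"twist":0,"grip":-1},{"dx":0,"dy":-0.05,"dz":0.09,"twist":0,"grip":-1},{"dx":0,"dy":-0.05,"dz":0.12,"twist":0,"grip":-1},{"dx":0,"dy":-0.05,"dz":0.12,"twist":0,"grip":-1}]'
python3 - <<'E'
from h import *
f=arm.grab_frame("side")[:,:,::-1]; cv2.imwrite("pics/side4.png",f); g=arm.grab_frame("top")[:,:,::-1]; cv2.imwrite("pics/top4.png",g)
cv2.imwrite("pics/c5.png",np.hstack([cv2.resize(f[150:300,240:400],None,fx=2.5,fy=4),cv2.resize(g[140:260,240:400],None,fx=2.5,fy=5)]))
E
```

```text
t: 7.85
eef_pos: [0.5402, -0.2518, 0.069]
ee_rot: [3.139, 0.001, -1.646]
force: [0.8, -0.1, 1.1]
width: 0.0003
gripper_force: 0.0
t: 8.27
eef_pos: [0.5447, -0.3027, 0.1963]
ee_rot: [-3.132, -0.003, -1.647]
force: [0.6, -0.2, 1.5]
width: 0.0006
gripper_force: 0.0
```

View pics/c5.png

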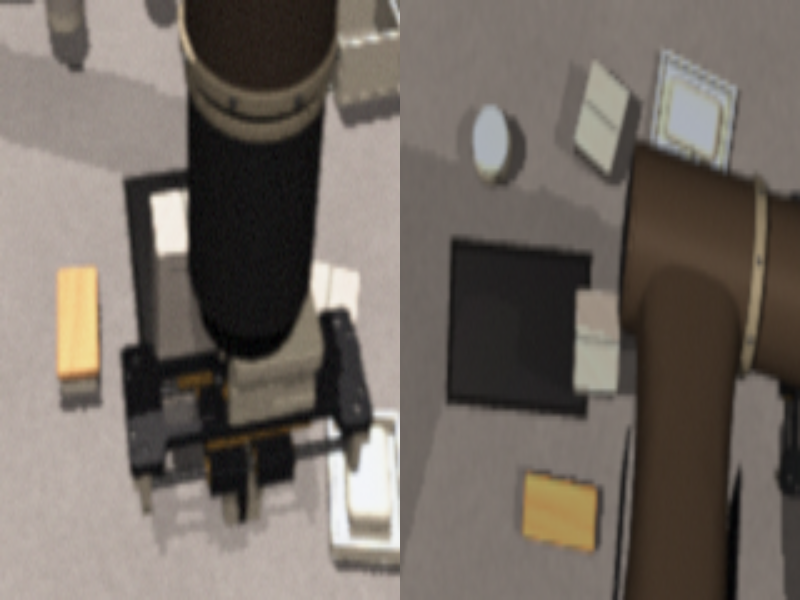

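The carton stands upright over the mat edge. Its leading top edge is visible in the top view at about (310,198)–(310,218). I'll measure that edge.

Run:
```python
from h import *
g=cv2.imread("pics/top4.png").max(2).astype(float)
m=np.array([578.2,86.3]);a=np.deg2rad(85.8);d=np.array([np.cos(a),np.sin(a)]);n=np.array([d[1],-d[0]])
pts=[]
for r in range(200,217):
    row=g[r,300:318]; t=85; i=np.argmax(row>t); pts.append((300+i-1+(t-row[i-1])/(row[i]-row[i-1]),r))
P=ray("top",pts,.16)[:,:2]*1000-m
print(np.round(np.c_[P@d,P@n],1)[::3].tolist(), "slope",np.polyfit(P@n,P@d,1))
c=g[192:224,313]; print(c.astype(int).tolist())
```

```text
[[-85.6, 13.8], [-85.5, 3.3], [-86.8, -7.1], [-85.6, -17.7], [-86.0, -28.1], [-84.6, -38.7]] slope [-1.43968630e-02 -8.58909164e+01]
[24, 29, 29, 29, 26, 55, 141, 160, 158, 158, 155, 154, 155, 168, 171, 142, 155, 170, 172, 171, 171, 172, 172, 172, 172, 150, 90, 38, 25, 24, 27, 61]
```

The leading face is 24 mm over the edge and square to within 1°, 12 mm off the centre line. The topple comes next: the tip goes to z ≈ 0.07, so the body face pushes at about 136 mm.

```bash
python3 -m crank '[{"dx":0.001,"dy":0.025,"dz":-0.03,"twist":0,"grip":-1},{"dx":0.002,"dy":0.05,"dz":-0.06,"twist":0,"grip":-1},{"dx":0.004,"dy":0.08,"dz":-0.09,"twist":0,"grip":-1},{"dx":0.005,"dy":0.11,"dz":-0.115,"twist":0,"grip":-1},{"dx":0.005,"dy":0.14,"dz":-0.126,"twist":0,"grip":-1}]' | egrep 'eef|force: \['
python3 -m crank '[{"dx":0,"dy":0.01,"dz":0,"twist":0,"grip":-1},{"dx":0.001,"dy":0.02,"dz":0,"twist":0,"grip":-1},{"dx":0.002,"dy":0.03,"dz":0,"twist":0,"grip":-1},{"dx":0.003,"dy":0.04,"dz":0,"twist":0,"grip":-1},{"dx":0.004,"dy":0.05,"dz":0,"twist":0,"grip":-1}]' | egrep 'eef|force: \['
```

```text
eef_pos: [0.5434, -0.159, 0.0581]
force: [1.0, 0.4, 0.2]
eef_pos: [0.5515, -0.1099, 0.0635]
force: [-0.8, -0.4, 0.6]
```

```bash
for i in 1 2; do python3 -m crank '[{"dx":0.0005,"dy":0.006,"dz":0,"twist":0,"grip":-1},{"dx":0.001,"dy":0.012,"dz":0,"twist":0,"grip":-1},{"dx":0.0015,"dy":0.018,"dz":0,"twist":0,"grip":-1},{"dx":0.002,"dy":0.024,"dz":0,"twist":0,"grip":-1},{"dx":0.002,"dy":0.03,"dz":0,"twist":0,"grip":-1}]' | egrep 'eef|force: \['; done
```

```text
eef_pos: [0.5531, -0.0799, 0.0631]
force: [0.5, 0.5, 0.7]
eef_pos: [0.5551, -0.0496, 0.0629]
force: [0.5, -0.1, -1.1]
```

```bash
python3 -m crank '[{"dx":0.0005,"dy":0.006,"dz":0,"twist":0,"grip":-1},{"dx":0.001,"dy":0.012,"dz":0,"twist":0,"grip":-1},{"dx":0.001,"dy":0.015,"dz":0,"twist":0,"grip":-1},{"dx":0.001,"dy":0.015,"dz":0,"twist":0,"grip":-1},{"dx":0.001,"dy":0.015,"dz":0,"twist":0,"grip":-1}]' | egrep 'eef|force: \['
python3 - <<'E'
from h import *
f=arm.grab_frame("side")[:,:,::-1]; cv2.imwrite("pics/side5.png",f); g=arm.grab_frame("top")[:,:,::-1]; cv2.imwrite("pics/top5.png",g)
cv2.imwrite("pics/c6.png",np.hstack([cv2.resize(f[150:300,240:400],None,fx=2.5,fy=4),cv2.resize(g[140:260,240:400],None,fx=2.5,fy=5)]))
E
```

```text
eef_pos: [0.5558, -0.035, 0.0628]
force: [-0.8, -0.9, 0.1]
```

View pics/c6.png

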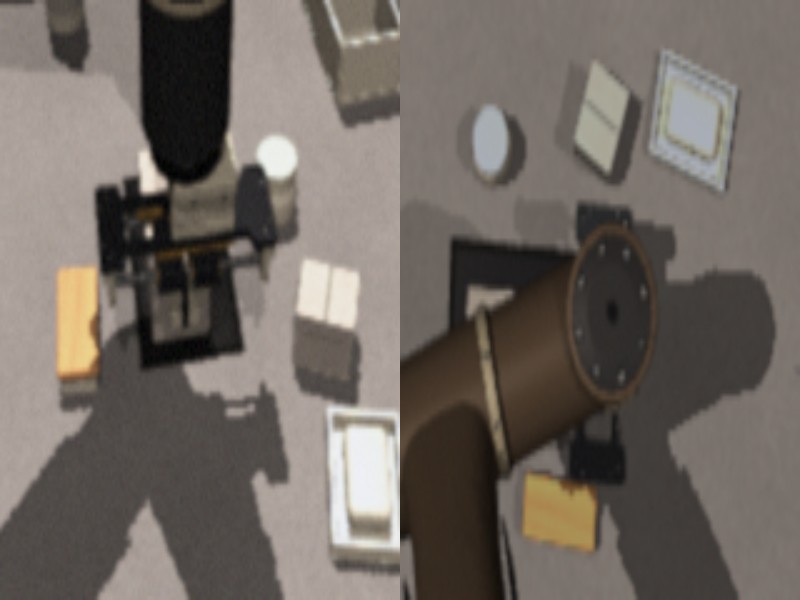

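The carton has fallen onto the mat: its underside faces the camera at about (180,310) in the left crop. I'll retreat back and up, then verify.

```bash
python3 -m crank '[{"dx":-0.002,"dy":-0.03,"dz":0.005,"twist":0,"grip":-1},{"dx":-0.004,"dy":-0.07,"dz":0.02,"twist":0,"grip":-1},{"dx":-0.007,"dy":-0.11,"dz":0.05,"twist":0,"grip":-1},{"dx":-0.01,"dy":-0.14,"dz":0.08,"twist":0,"grip":-1},{"dx":-0.01,"dy":-0.17,"dz":0.11,"twist":0,"grip":-1}]' | egrep 'eef|force: \['
python3 -m crank '[{"dx":0,"dy":-0.03,"dz":0.02,"twist":0,"grip":-1},{"dx":0,"dy":-0.06,"dz":0.03,"twist":0,"grip":-1},{"dx":0,"dy":-0.09,"dz":0.04,"twist":0,"grip":-1},{"dx":0,"dy":-0.09,"dz":0.04,"twist":0,"grip":-1},{"dx":0,"dy":-0.09,"dz":0.04,"twist":0,"grip":-1}]' | egrep 'eef|force: \['
python3 - <<'E'
from h import *
f=arm.grab_frame("side")[:,:,::-1]; cv2.imwrite("pics/side6.png",f); g=arm.grab_frame("top")[:,:,::-1]; cv2.imwrite("pics/top6.png",g)
cv2.imwrite("pics/c7.png",np.hstack([cv2.resize(f[150:300,240:400],None,fx=2.5,fy=4),cv2.resize(g[140:260,240:400],None,fx=2.5,fy=5)]))
for T in(85,110):
    c=blob(g.max(2)>T,(285,205)); r=rect("top",c,.06); p=ray("top",c[:,0],.06)[:,:2]*1000-[578.2,86.3]
    a=np.deg2rad(85.8);d=np.array([np.cos(a),np.sin(a)]);n=np.array([d[1],-d[0]])
    print(r,"s",np.round([min(p@d),max(p@d)]),"n",np.round([min(p@n),max(p@n)]))
E
```

```text
eef_pos: [0.5448, -0.1992, 0.1659]
force: [1.2, -0.7, -0.8]
eef_pos: [0.5457, -0.2891, 0.2053]
force: [0.1, 0.1, 0.1]
[ 440.4  -41.2 2131.5 1217.7   89.7] s [-1190.   924.] n [-759.  552.]
[566.5  81.9 160.   69.3  85.8] s [-85.  75.] n [-46.  23.]
```

View pics/c7.png

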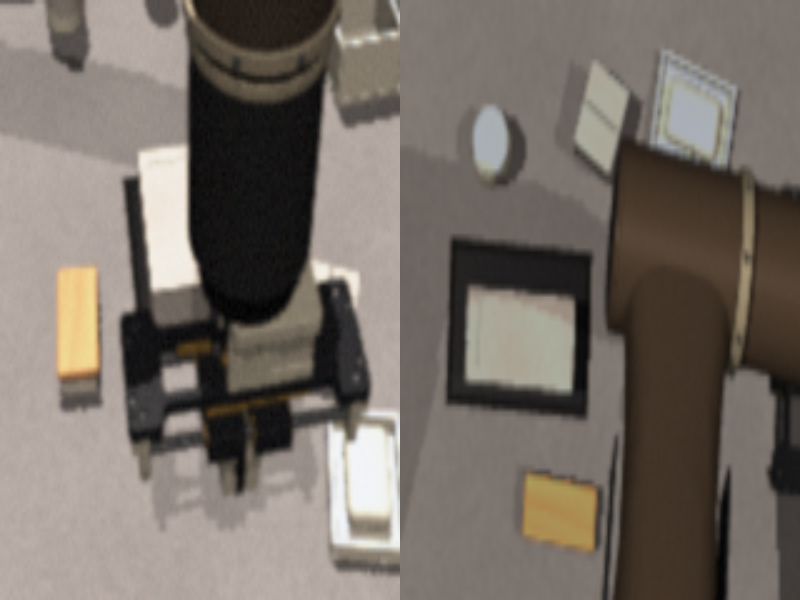

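The carton lies wholly on the mat, measuring 160 × 69 mm, spanning −85 to +75 mm along it and centred 12 mm off its long centre line. The bystanders in view have not moved and the arm is clear, so I'm handing it in.

```bash
python3 -c "
from station import arm
print(arm.job_done())"
```

```text
the job is handed in; nothing more can be done
None
```

The carton is lying lengthways, wholly on the mat (about 12 mm off its centre line), after a push and a topple with no nudging; the slide was pushed at about 70 mm with the gripper's body because the tool cannot tilt, and no verdict came back when I handed it in.

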